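# Return check of a bench pull gauge at the stethoscope loan desk

### The arm

A 6-joint arm with a two-finger parallel gripper is mounted at the origin on the work surface. World frame = base frame: x ahead of the robot, y to its left, z up, the work surface at z = 0. Lengths are in m, angles in rad, forces in N, time in s.
With the tool pointing down it reaches from about 0.3 to 0.825 m from the base axis. Payload 5.4 kg.
Tool frame: the origin (TCP) lies midway between the tips of the shut fingers; the grasp point (between the pads) lies robot.tcp_to_grasp behind it (robot.tcp_to_grasp is the distance from the TCP to the grasp point, in m); z points along the fingers, y is the line along which they close (so a half turn about z gives the same grasp; the last joint's range is limited). The gripper opens to 92 mm and grips with 3 to 60 N. Pads are 20 mm wide; open, the fingers measure 128 mm over their backs; the gripper's body (75 mm by 189 mm) begins 69 mm behind the grasp point.
Start: joints at [-1.357, 0.158, 1.597, -0, 1.386, -0.21], TCP at [0.236, -0.524, 0.215] pointing down, gripper open.
Joint ranges: [-2.91, 2.91], [-0.94, 2.29], [0.18, 2.7], [-1.29, 4.43], [0.17, 2.64], [-3, 3]. Speed limits (rad/s): [2.57, 2.57, 3.14, 3.14, 3.14, 3.14].

### API

Orientations are given as a unit quaternion [x, y, z, w].
In Python, from bench import robot, imaging, workorder gives the robot as it stands.
- The arm moves only by the shell command python3 -m creep 'ROWS' [FORCE]. ROWS is JSON, a list of rows, each an object of numbers: "gripper": the finger opening in mm, from 0 to 91.9; "dx", "dy", "dz": the shift along the tool's x, y, z in units of 25 mm (1.0 is 25 mm); "rx", "ry", "rz": the turn, a rotation vector about the tool's x, y, z in degrees. In form: [{"gripper": .., "dx": .., "dy": .., "dz": .., "rx": .., "ry": .., "rz": ..}, ...]. A call has 1 to 12 rows; each row shifts and turns the commanded pose from where the row before left it, along the tool's axes as they then stand; what a row does not reach is not made up. A row lasts 1/8 s, in which the tool goes at most 62.5 mm and 10.7 degrees, less where a joint would pass 70% of its speed; a pose out of reach is approached as far as the arm can. A call is refused whole if a number of a shift passes 1 or a number of a turn 10.7, either way. A call with a gripper value outside its range is refused whole. The fingers move at their own pace and stop on an object; FORCE is the grip in N (left out, the last holds). Time passes only in rows, so rows that do not move let the fingers close. It gives the time, the measured TCP pose, the force, the opening and the grip force at its end, in the units of the state.
- robot.get_state(): the state, without advancing time (a new reading comes with each control period).
- imaging.read_camera(name): name is "side" or "top"; returns a dict with "image" (420x560x3 uint8, red, green, blue), "intrinsics" (3x3 intrinsics, pixels), "view" (4x4, takes a point from world to camera coordinates). Camera axes: x right, y down, z forward; pixel columns grow to the right and rows downward; lengths in m; the calibration is good to about 2 mm. A picture is of the moment at which its call begins. There is no depth.
- workorder.sign_off(): hands the job in; it is judged then, once.
The state is a dict: "clock": time; "joints": joint angles; "joint_velocities": joint speeds; "joint_torque": joint torques, N m; "ee_pos": TCP position; "tool_rot": TCP orientation; "contact_force": force on the tool from outside, world axes, zero at the start; "wrist_torque": the same for the moment, N m; "grip_width": opening from 0.0 (shut) to 1.0 (fully open); "gripper_force": force on a finger pad.
Only numpy, scipy, OpenCV 4.12 (cv2) and the standard library are available. Lean on these libraries where they do the work, as an engineer would, in place of code of your own. Each camera call takes 0.05 s, during which the arm holds its last target. There are 200 camera calls.

### The job

Someone has left the small stethoscope chestpiece on the deck of the pull gauge: pick it up with a light grip and set it down gently, white diaphragm still up, in the empty tray without a divider. Then check the gauge: slide the loose tell-tale rider fully home beside the handle, draw the sprung handle straight out until it is level with the set flag, hold it steady there for two seconds, and ease it all the way back without letting it snap, so that the rider stays behind level with the flag. Leave the other things on the desk as they are.

Things in the scene. Friction and masses are not known exactly. Their poses are not given: they have to be found in the camera images.
- gauge: bench pull gauge, fixed: white base plate (deck) 160 mm wide (own x -75 to +85), 270 mm long (own y -140 to +130), deck top at z = 12. Origin on the underside below the handle's home. Grey spring housing at the -y end (y -134 to -76, 62 mm tall). The handle is pulled out along +y. Tracks along y: rider at x = -44, handle x = -21 to +45, flag at x = +75. Ticks every 10 mm.
- slide (a joint): how far the sprung handle is pulled out, m: 0 = home, end stop at 0.105. The spring pulls it home with 2.1 N plus 140 N/m (8 to 12 N at the flag); let go when out, it snaps home, and going home faster than 0.45 m/s is damage. Easing it back at 0.05 to 0.1 m/s is fine.
- handle_grip (a point): centre of the handle's black bar: 66 mm along gauge x, 18 mm thick along y, 20 mm tall, centre 62 and top 72 mm above the desk, on two posts; axes as the gauge's. Level with the flag when both have the same y in the gauge's frame. A lug (7 mm tall) on the slide reaches behind the rider and pushes it outward.
- rider (a joint): position of the tell-tale rider, m: 0 = home, where it stands in line with the handle at home and touches the lug; starts far out, 0.085 to 0.100. Stays where it is left (1.5 N friction). Being pulled out, the handle's lug pushes it along, so that rider and handle stay in line; going home, the handle leaves it behind.
- rider_grip (a point): point on the tell-tale rider, a plain upright dark steel blade 22 mm wide along the gauge's x, 10 mm thick along y, standing at gauge x = -44, on a foot 12 mm thick; the blade's top is 63 mm above the desk. This point is on the middle of the blade, 11 mm below its top; axes as the gauge's.
- flag_mark (a point): top of the set flag, a fixed small dark steel fin (14 mm along the gauge's x, 4 mm thick along y, top 46 mm above the desk) on the deck's +x edge, at gauge x = +75, standing 45 to 72 mm out along the gauge's y from the handle's home line; axes as the gauge's. It marks the length to pull to.
- chestpiece: small stainless chestpiece on the deck before the handle: round head 28 mm tall, bell 34 mm wide below, 20 mm neck, 42 mm rim at 18 to 28 mm height with white diaphragm on top; stem at 14 mm height to 59 mm from the axis along own +y. 90 g. Origin under the head, z up. Delicate: 10 N grip holds it, over 25 N a finger (50 N in all) or 25 N against the tray harms it; set down, not dropped.
- tray_plain: empty grey tray without divider, fixed, 135 x 135 mm, 30 mm tall, walls 5 mm, inner floor 5 mm above the desk; origin at the centre of its underside. On either side of the gauge.
- tray_divided: grey tray of the same size, fixed, with one dividing wall across its middle, holding the larger chestpiece; not to be used. Origin at the centre of its underside.
- adult_chestpiece: larger chestpiece (head 50 mm wide, 34 mm tall, 96 mm long) in the divided tray; leave alone. Origin under its head.
- mug: white ceramic mug, 82 mm wide, 95 mm tall, holding pen lights up to 145 mm; leave alone. Origin at the centre of its underside.
- hammer: reflex hammer, 200 mm, red rubber head at its +x end; leave alone. Origin mid-handle at desk height.
- sanitizer: white bottle, 68 mm wide, 160 mm tall; leave alone. Origin at the centre of its underside.
- otoscope: otoscope lying on the desk, 170 mm long, 32 mm tall; leave alone. Origin at desk height near its middle.

How it is judged:
On the way, in this order (a step that is already met when the one before it is completed fails the run):
1. the small chestpiece stands, diaphragm up and released, in the plain tray (x of chestpiece in the frame of tray_plain between -0.048 and 0.048 m and y of chestpiece in the frame of tray_plain between -0.048 and 0.048 m and z of chestpiece in the frame of tray_plain below 0.01 m and angle between chestpiece's own z axis and vertical below 0.25 rad and linear speed of chestpiece below 0.03 m/s and contact force between the fingers and chestpiece below 0.1 N), for 0.2 s.
2. the rider is slid fully home (within 5 mm), the handle still home (value of joint each of rider, slide below 0.005 m), for 0.2 s.
3. the handle is held level with the flag, within 6 mm, for 1.2 s (y of handle_grip in the frame of flag_mark between -0.006 and 0.006 m), for 1.2 s.
4. the handle is back home (within 5 mm) (value of joint slide below 0.005 m), for 0.2 s.
At the end, for the whole second after the job is handed in: the small chestpiece stands at rest, diaphragm up (tilt under 0.25 rad), on the floor of the plain tray with its head's axis within 48 mm of the tray's centre along each side; the handle is home within 5 mm; the rider stands level with the flag within 8 mm; nothing is held (all of step 1 and value of joint slide below 0.005 m and y of rider_grip in the frame of flag_mark between -0.008 and 0.008 m); the robot touches nothing.
It fails at once if the handle snaps back: it goes home faster than 0.45 m/s (velocity of joint slide below -0.45 m/s).
It fails at once if the small chestpiece is squeezed with over 50 N in all (25 N a finger) (contact force between the fingers and chestpiece above 50 N).
It fails at once if the small chestpiece is knocked or pressed on the tray with over 25 N (contact force between chestpiece and tray_plain above 25 N).
It fails at once if another thing on the desk is moved more than 20 mm (distance of any of mug, hammer, sanitizer, otoscope, adult_chestpiece from where it was at the start of the episode above 0.02 m).
It also fails if it takes over 72 s, if anything falls off the work surface, if the arm or the gripper's body presses on something with over 40 N, if the wrist force passes 120 N, or if a joint passes its speed limit or range.

## Working session

There is one attempt and no reset: what is moved stays moved. The work goes in short steps, Python scripts to look and compute and a shell command to move; the robot and the scene stay as the last step left them, time stands still between calls to the robot, and variables do not carry over. Pictures are saved under pics/ and viewed, at most 10 in all, crops included, and the job is handed in when it is done.

```bash
mkdir -p pics
python3 - <<'E'
from bench import robot, imaging
import cv2,numpy as np,pickle
d={}
for n in("top","side"):
    c=imaging.read_camera(n); d[n]=c
    cv2.imwrite(f"pics/{n}0.png",c["image"][...,::-1])
    print(n,np.round(c["intrinsics"],1).tolist(),np.round(c["view"],3).tolist())
pickle.dump(d,open("cam0.pkl","wb"))
print(robot.get_state(),robot.tcp_to_grasp)
E
```

```text
top [[445.5, 0.0, 280.5], [0.0, 445.5, 207.8], [0.0, 0.0, 1.0]] [[-0.01, -1.0, 0.011, -0.028], [-0.992, 0.008, -0.125, 0.566], [0.125, -0.012, -0.992, 0.983], [0.0, 0.0, 0.0, 1.0]]
side [[527.5, 0.0, 288.9], [0.0, 527.5, 209.2], [0.0, 0.0, 1.0]] [[-0.988, -0.153, -0.01, 0.56], [-0.097, 0.68, -0.727, 0.126], [0.118, -0.717, -0.687, 1.101], [0.0, 0.0, 0.0, 1.0]]
{'clock': 0.1, 'joints': array([-1.35708912e+00,  1.59000377e-01,  1.59807622e+00,  4.24112955e-06,
        1.38619864e+00, -2.10111090e-01]), 'joint_velocities': array([ 0.00017403, -0.00128845, -0.00109235,  0.00047853,  0.00037259,
        0.00049722]), 'joint_torque': array([-9.10049175e-05, -3.86504388e+01, -3.22960961e+01,  7.02384557e-02,
        3.39762855e-02, -5.18151342e-05]), 'ee_pos': array([ 0.23632122, -0.52358397,  0.21372438]), 'tool_rot': array([ 9.77630888e-01,  2.10326267e-01,  5.71519320e-07, -8.41291850e-04]), 'contact_force': array([-0.59820777,  0.72489823,  0.46007235]), 'wrist_torque': array([ 0.0528459 , -0.02294572, -0.01156468]), 'gripper_force': 0.0, 'grip_width': 1.0008868210024686} 0.0187
```

View pics/top0.png

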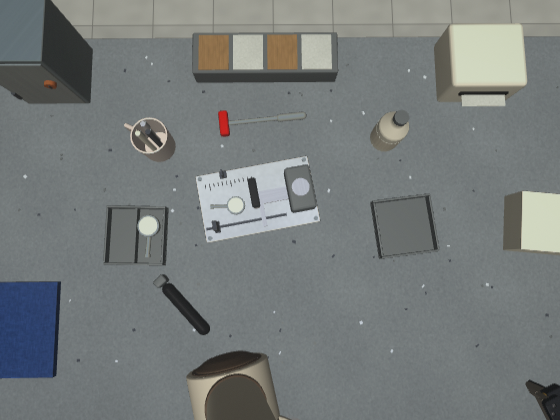

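View pics/side0.png

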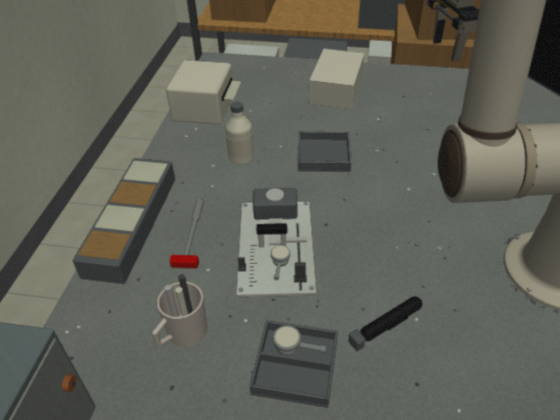

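The top view shows the gauge at about (258,198) with its housing to the right. The handle bar is at (254,192), the flag at (222,174) and the rider at (215,226). The small chestpiece is at (236,205) with its stem pointing left, and the plain tray is at (404,226). The side view agrees.

```bash
cat > h.py <<'E'
import numpy as np,cv2,pickle
def ray(c,px,z):
    K,V=c["intrinsics"],c["view"]; px=np.atleast_2d(np.float64(px))
    d=np.c_[px,np.ones(len(px))]@np.linalg.inv(K).T@V[:3,:3]
    o=-V[:3,:3].T@V[:3,3]
    return o+d*((z-o[2])/d[:,2])[:,None]
def proj(c,P):
    p=np.atleast_2d(P)@c["view"][:3,:3].T+c["view"][:3,3]; p=p@c["intrinsics"].T
    return p[:,:2]/p[:,2:]
E
python3 - <<'E'
from h import *
d=pickle.load(open("cam0.pkl","rb"))
for n,box in(("top",(185,145,330,250)),("side",(225,190,325,300))):
    c=d[n];im=c["image"]; x0,y0,x1,y1=box
    m=np.zeros(im.shape[:2],np.uint8); s=im[y0:y1,x0:x1].astype(int)
    m[y0:y1,x0:x1]=(s.min(2)>165)
    m=cv2.morphologyEx(m,cv2.MORPH_OPEN,np.ones((3,3)))
    cnt=max(cv2.findContours(m,0,2)[0],key=cv2.contourArea)
    h=cv2.convexHull(cnt)[:,0]
    w=ray(c,h,0.012)[:,:2]
    r=cv2.minAreaRect(np.float32(w*1000)); print(n,r,np.round(cv2.boxPoints(r)).tolist())
    cv2.imwrite(f"pics/{n}crop.png",cv2.resize(im[y0:y1,x0:x1,::-1],None,fx=5.4,fy=5.4,interpolation=cv2.INTER_CUBIC))
# tray plain: dark mask in the top view
for n,box,z in(("top",(360,185,450,265),.03),("side",(290,125,360,178),.03)):
    c=d[n];im=c["image"];x0,y0,x1,y1=box
    s=im[y0:y1,x0:x1].astype(int).mean(2); print(n,np.median(s),s[2,2],np.percentile(s,[5,25,50,75,95]))
    m=(s<78).astype(np.uint8)
    m=cv2.morphologyEx(m,cv2.MORPH_CLOSE,np.ones((3,3)))
    cnt=max(cv2.findContours(m,0,2)[0],key=cv2.contourArea)
    w=ray(c,cv2.convexHull(cnt)[:,0]+[x0,y0],z)[:,:2]
    print(cv2.minAreaRect(np.float32(w*1000)))
E
```

```text
top ((592.1681518554688, 21.98059844970703), (157.9752655029297, 267.3866882324219), 10.307981491088867) [[491.0, 139.0], [538.0, -124.0], [694.0, -95.0], [646.0, 168.0]]Traceback (most recent call last):
  File "<stdin>", line 8, in <module>
ValueError: max() iterable argument is empty
```

View pics/topcrop.png

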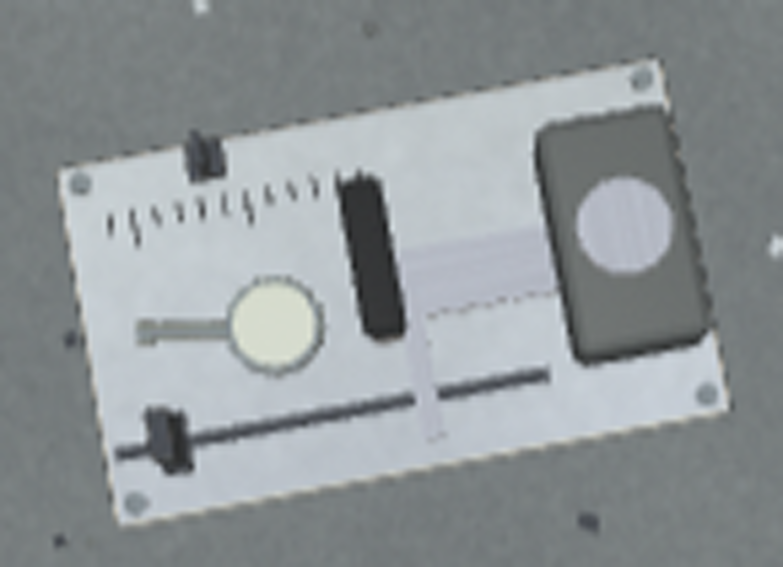

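The crop shows the bar's top centred at crop (372,258), the flag top near (195,145), the rider top near (165,425), and the chestpiece diaphragm at (275,325) with its stem to the left. Next I'll compute positions in the gauge frame.

Run:
```python
from h import *
d=pickle.load(open("cam0.pkl","rb"))
c=d["side"];im=c["image"]
x0,y0,x1,y1=225,190,325,300
s=im[y0:y1,x0:x1].astype(int); print("side pct",np.percentile(s.min(2),[5,50,75,95]))
m=(s.min(2)>120).astype(np.uint8)
m=cv2.morphologyEx(m,cv2.MORPH_OPEN,np.ones((3,3)))
cnt=max(cv2.findContours(m,0,2)[0],key=cv2.contourArea)
w=ray(c,cv2.convexHull(cnt)[:,0]+[x0,y0],0.012)[:,:2]
print("side",cv2.minAreaRect(np.float32(w*1000)))
cv2.imwrite("pics/sidecrop.png",cv2.resize(im[y0:y1,x0:x1,::-1],None,fx=5.4,fy=5.4,interpolation=cv2.INTER_CUBIC))
for n,box,z in(("top",(360,185,450,265),.03),("side",(290,125,360,178),.03)):
    c=d[n];im=c["image"];x0,y0,x1,y1=box
    s=cv2.GaussianBlur(im,(3,3),0)[y0:y1,x0:x1].astype(int).mean(2); print(n,np.percentile(s,[5,25,50,75,95]))
    for t in(s.max()*.35,s.max()*.45, np.percentile(s,50)):
      m=(s<t).astype(np.uint8)
      m=cv2.morphologyEx(m,cv2.MORPH_CLOSE,np.ones((3,3)))
      cnt=max(cv2.findContours(m,0,2)[0],key=cv2.contourArea)
      w=ray(c,cv2.convexHull(cnt)[:,0]+[x0,y0],z)[:,:2]
      print(round(t),cv2.minAreaRect(np.float32(w*1000)))
a=np.radians(10.3);R=np.array([[np.cos(a),-np.sin(a)],[np.sin(a),np.cos(a)]]);O=np.array([.5864,.0260])
c=d["top"]
for nm,p,z in(("bar",(372,258),.072),("flagtop",(195,145),.046),("ridertop",(163,425),.063),("chest",(275,325),.040)):
    w=ray(c,np.array(p)/5.4+[185,145],z)[0]; print(nm,w.round(4),"own",((w[:2]-O)@R).round(4))
```

```text
side pct [ 50. 100. 148. 153.]
side ((591.8366088867188, 23.90020751953125), (158.85260009765625, 267.86328125), 9.962185859680176)
top [ 79.31666667 105.33333333 108.66666667 122.         124.33333333]
57 ((530.4135131835938, -377.7594299316406), (118.66569519042969, 4.185426235198975), 6.8708295822143555)
73 ((530.4536743164062, -377.8216552734375), (123.2157974243164, 7.819280624389648), 6.788085460662842)
109 ((523.2962646484375, -315.8974914550781), (138.07034301757812, 143.39674377441406), 6.798617362976074)
side [ 53.66666667  73.66666667  79.33333333  98.66666667 100.66666667]Traceback (most recent call last):
  File "<stdin>", line 18, in <module>
ValueError: max() iterable argument is empty
```

View pics/sidecrop.png

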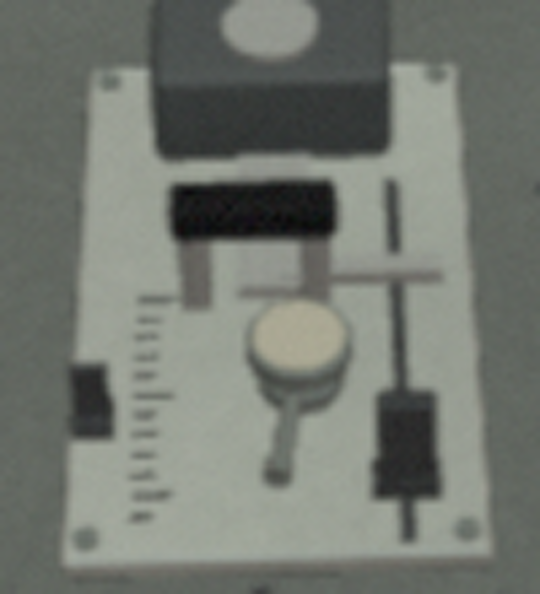

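The side crop shows the flag top at crop (90,367), the rider blade top at (407,397) and the diaphragm at (300,338). I'll triangulate these from both views.

```bash
cat >> h.py <<'E'
YAW=np.radians(10.13);R2=np.array([[np.cos(YAW),-np.sin(YAW)],[np.sin(YAW),np.cos(YAW)]])
ORG=np.array([.5920,.0230])-R2@[.005,-.005]
own=lambda w:(np.asarray(w)[...,:2]-ORG)@R2
wor=lambda o:ORG+R2@np.asarray(o)
E
python3 - <<'E'
from h import *
d=pickle.load(open("cam0.pkl","rb"))
print("ORG",ORG)
T=lambda p:np.array(p)/5.4+[185,145]; S=lambda p:np.array(p)/5.4+[225,190]
for nm,t,s,z in(("flagtop",(195,145),(90,367),.046),("ridertop",(163,425),(407,397),.063),("chest",(275,325),(300,338),.040)):
    a=ray(d["top"],T(t),z)[0];b=ray(d["side"],S(s),z)[0]
    print(nm,a.round(4),b.round(4),"own",own(a).round(4),own(b).round(4))
# chest diaphragm by mask in top: warm colour
c=d["top"];im=c["image"].astype(int)
m=((im[...,0]-im[...,2]>8)&(im.min(2)>150)).astype(np.uint8); m[:190]=0;m[222:]=0;m[:,:222]=0;m[:,252:]=0
M=cv2.moments(m,True); p=(M["m10"]/M["m00"],M["m01"]/M["m00"]);w=ray(c,p,.040)[0];print("diaphragm",p,M["m00"],w.round(4),own(w).round(4))
# stem tip at z=.026
tip=ray(c,T((138,331)),.026)[0]; print("stem tip",tip.round(4),"angle",np.degrees(np.arctan2(*(tip-w)[1::-1])),np.linalg.norm((tip-w)[:2]))
# bar dark in top
m=(im.max(2)<45).astype(np.uint8); m[:175]=0;m[211:]=0;m[:,:243]=0;m[:,265:]=0
M=cv2.moments(m,True);p=(M["m10"]/M["m00"],M["m01"]/M["m00"]);w=ray(c,p,.070)[0];print("bar",p,w.round(4),own(w).round(4))
# dark fin and rider masks extents in top
for nm,(x0,y0,x1,y1) in(("flag",(215,165,230,181)),("rider",(207,216,224,236))):
    s=im[y0:y1,x0:x1].mean(2).astype(int);print(nm);print(s)
# proj of flag top predicted for y=.045,.06,.072
for y in(.05,.06,.07):
    q=np.r_[wor((.075,y)),.046];print(y,proj(d["top"],q).round(1),proj(d["side"],q).round(1))
# tray corners
c=d["top"];
q=ray(c,[(372,200),(428,195),(438,251),(380,258)],.03);print(q.round(4).tolist(),q.mean(0))
E
```

```text
ORG [0.58619853 0.02704265]
flagtop [0.6485 0.1023 0.046 ] [0.6472 0.1025 0.046 ] own [0.0746 0.0631] [0.0733 0.0635]
ridertop [0.5283 0.1125 0.063 ] [0.5251 0.1145 0.063 ] own [-0.0419  0.0943] [-0.0448  0.0969]
chest [0.5723 0.0688 0.04  ] [0.5723 0.0714 0.04  ] own [-0.0063  0.0436] [-0.0059  0.0461]
diaphragm (234.5, 200.73076923076923) 26.0 [0.5826 0.0721 0.04  ] [0.0044 0.045 ]
stem tip [0.5721 0.1285 0.026 ] angle 100.56052527570694 0.05734674878965728Traceback (most recent call last):
  File "<stdin>", line 16, in <module>
ZeroDivisionError: float division by zero
```

Run:
```python
from h import *
d=pickle.load(open("cam0.pkl","rb"))
w=ray(d["top"],[(152,137)],.095);print("mug",w.round(3),own(w).round(3))
w=ray(d["top"],[(140,127)],.145);print("pen",w.round(3),own(w).round(3))
w=ray(d["side"],[(183,300)],.095);print("mug side",w.round(3),own(w).round(3))
c=d["top"]
q=ray(c,[(372,200),(428,195),(438,251),(380,258)],.03);print(q.round(4).tolist(),q.mean(0))
q=ray(d["side"],[(299,134),(348,133),(350,169),(298,169)],.03);print(q.round(4).tolist(),q.mean(0))
# chest top via diaphragm
im=c["image"].astype(int); print(im[205,236],im[200,205])
m=((im[...,0]-im[...,2]>15)&(im.min(2)>120)).astype(np.uint8); m[:190]=0;m[222:]=0;m[:,:222]=0;m[:,250:]=0
n,l,s,ce=cv2.connectedComponentsWithStats(m);i=1+s[1:,4].argmax();print(s[i],ce[i],ray(c,ce[i],.04).round(4))
```

```text
mug [[0.717 0.248 0.095]] [[0.168 0.194]]
pen [[0.724 0.259 0.145]] [[0.176 0.204]]
mug side [[0.716 0.256 0.095]] [[0.168 0.203]]
[[0.5832, -0.2441, 0.03], [0.5938, -0.3745, 0.03], [0.4646, -0.3908, 0.03], [0.4499, -0.2576, 0.03]] [ 0.522882   -0.31674682  0.03      ]
[[0.595, -0.3642, 0.03], [0.4656, -0.3869, 0.03], [0.4497, -0.2348, 0.03], [0.5768, -0.2169, 0.03]] [ 0.52175632 -0.30068675  0.03      ]
[214 219 206] [196 204 209]Traceback (most recent call last):
  File "<stdin>", line 12, in <module>
ValueError: attempt to get argmax of an empty sequence
```

```bash
python3 -m creep '[{"gripper":60,"dz":-0.6,"dy":-1,"rz":-10.7},{"dx":0.5,"dy":-1,"rz":-10.7},{"dx":0.9,"dy":-0.7,"rz":-10.7},{"dx":1,"dy":-0.4,"rz":-10.7},{"dx":1,"rz":-10.7},{"dx":1,"rz":-10.7},{"dx":1,"rz":-1.5}]' 10
```

```text
invalid input at $[0]: expected keys gripper, dx, dy, dz, rx, ry, rz
```

```bash
python3 -m creep '[{"gripper":60,"dx":0.5,"dy":0,"dz":0,"rx":0,"ry":0,"rz":-10.7},{"gripper":60,"dx":1,"dy":0,"dz":0,"rx":0,"ry":0,"rz":-10.7},{"gripper":60,"dx":1,"dy":0,"dz":0,"rx":0,"ry":0,"rz":-10.7},{"gripper":60,"dx":1,"dy":0,"dz":0,"rx":0,"ry":0,"rz":-10.7},{"gripper":60,"dx":1,"dy":0,"dz":0,"rx":0,"ry":0,"rz":-10.7},{"gripper":60,"dx":1,"dy":0.3,"dz":0,"rx":0,"ry":0,"rz":-10.7},{"gripper":60,"dx":1,"dy":0.8,"dz":0,"rx":0,"ry":0,"rz":-1.5},{"gripper":60,"dx":1,"dy":1,"dz":0,"rx":0,"ry":0,"rz":0},{"gripper":60,"dx":1,"dy":1,"dz":0,"rx":0,"ry":0,"rz":0},{"gripper":60,"dx":1,"dy":1,"dz":0,"rx":0,"ry":0,"rz":0},{"gripper":60,"dx":1,"dy":1,"dz":0,"rx":0,"ry":0,"rz":0},{"gripper":60,"dx":1,"dy":1,"dz":0,"rx":0,"ry":0,"rz":0}]' 10
cat > go.py <<'E'
import sys,numpy as np
from bench import robot
from scipy.spatial.transform import Rotation as Ro
s=robot.get_state();M=Ro.from_quat(s["tool_rot"]).as_matrix()
t=np.array(eval(sys.argv[1]),float)
yaw=np.degrees(np.arctan2(M[1,0],M[0,0]))
print("t",round(s["clock"],2),"pos",s["ee_pos"].round(4),"yaw",yaw.round(2),"tilt",M[:,2].round(3),"F",s["contact_force"].round(1),"grip",round(s["gripper_force"],1),round(s["grip_width"]*91.9,1),"q6",s["joints"][5].round(2))
print("units",(M.T@(t[:3]-s["ee_pos"])/.025).round(2), "rz",round(yaw-t[3],2) if len(t)>3 else "")
E
python3 go.py "(.5723,.070,.1,90)"
```

```text
clock: 1.6
ee_pos: [0.4682, -0.2695, 0.2141]
tool_rot: [0.707, 0.707, -0.0, -0.0]
contact_force: [-0.4, -0.0, -0.3]
grip_width: 0.656
gripper_force: 0.0
t 1.6 pos [ 0.4682 -0.2695  0.2141] yaw 89.98 tilt [-0.001  0.001 -1.   ] F [-0.4 -0.  -0.3] grip 0.0 60.3 q6 -0.75
units [13.58  4.16  4.57] rz -0.02
```

```bash
python3 -m creep '[{"gripper":60,"dx":1,"dy":0.4,"dz":0,"rx":0,"ry":0,"rz":0},{"gripper":60,"dx":1,"dy":0.4,"dz":0,"rx":0,"ry":0,"rz":0},{"gripper":60,"dx":1,"dy":0.4,"dz":0,"rx":0,"ry":0,"rz":0},{"gripper":60,"dx":1,"dy":0.4,"dz":0,"rx":0,"ry":0,"rz":0},{"gripper":60,"dx":1,"dy":0.4,"dz":0,"rx":0,"ry":0,"rz":0},{"gripper":60,"dx":1,"dy":0.4,"dz":0,"rx":0,"ry":0,"rz":0},{"gripper":60,"dx":1,"dy":0.4,"dz":0,"rx":0,"ry":0,"rz":0},{"gripper":60,"dx":1,"dy":0.4,"dz":0,"rx":0,"ry":0,"rz":0},{"gripper":60,"dx":1,"dy":0.4,"dz":0,"rx":0,"ry":0,"rz":0},{"gripper":60,"dx":1,"dy":0.2,"dz":1,"rx":0,"ry":0,"rz":0},{"gripper":60,"dx":1,"dy":0,"dz":1,"rx":0,"ry":0,"rz":0},{"gripper":60,"dx":1,"dy":0,"dz":1,"rx":0,"ry":0,"rz":0}]'
python3 -m creep '[{"gripper":60,"dx":0.5,"dy":0,"dz":0.5,"rx":0,"ry":0,"rz":0},{"gripper":60,"dx":0,"dy":0,"dz":0,"rx":0,"ry":0,"rz":0},{"gripper":60,"dx":0,"dy":0,"dz":0,"rx":0,"ry":0,"rz":0}]'
python3 go.py "(.5723,.070,.0165,90)"
```

```text
clock: 3.1
ee_pos: [0.5624, 0.0302, 0.1383]
tool_rot: [0.707, 0.707, -0.0, -0.0]
contact_force: [0.7, -0.4, -0.1]
grip_width: 0.652
gripper_force: 0.0
clock: 3.48
ee_pos: [0.5636, 0.041, 0.1282]
tool_rot: [0.707, 0.707, 0.0, 0.001]
contact_force: [0.4, -0.0, 1.3]
grip_width: 0.654
gripper_force: 0.0
t 3.48 pos [0.5636 0.041  0.1282] yaw 89.95 tilt [ 0.002 -0.001 -1.   ] F [ 0.4 -0.   1.3] grip 0.0 60.1 q6 -0.14
units [1.16 0.34 4.47] rz -0.05
```

```bash
python3 -m creep '[{"gripper":60,"dx":0.6,"dy":0.2,"dz":0,"rx":0,"ry":0,"rz":0},{"gripper":60,"dx":0.56,"dy":0.14,"dz":0,"rx":0,"ry":0,"rz":0},{"gripper":60,"dx":0,"dy":0,"dz":0.6,"rx":0,"ry":0,"rz":0},{"gripper":60,"dx":0,"dy":0,"dz":0.6,"rx":0,"ry":0,"rz":0},{"gripper":60,"dx":0,"dy":0,"dz":0.6,"rx":0,"ry":0,"rz":0},{"gripper":60,"dx":0,"dy":0,"dz":0.6,"rx":0,"ry":0,"rz":0},{"gripper":60,"dx":0,"dy":0,"dz":0.6,"rx":0,"ry":0,"rz":0},{"gripper":60,"dx":0,"dy":0,"dz":0.6,"rx":0,"ry":0,"rz":0},{"gripper":60,"dx":0,"dy":0,"dz":0,"rx":0,"ry":0,"rz":0},{"gripper":60,"dx":0,"dy":0,"dz":0,"rx":0,"ry":0,"rz":0}]'
python3 - <<'E'
from bench import imaging
import cv2
a=imaging.read_camera("top")["image"][145:250,175:315,::-1];b=imaging.read_camera("side")["image"][175:310,210:340,::-1]
a=cv2.resize(a,(400,300),interpolation=cv2.INTER_CUBIC);b=cv2.resize(b,(390,405),interpolation=cv2.INTER_CUBIC)
a=cv2.copyMakeBorder(a,0,105,0,0,cv2.BORDER_CONSTANT)
cv2.imwrite("pics/g1.png",cv2.hconcat([a,b]))
E
python3 go.py "(.5723,.070,.0165,90)"
```

```text
clock: 4.72
ee_pos: [0.5717, 0.0708, 0.0375]
tool_rot: [0.707, 0.707, 0.0, 0.0]
contact_force: [-0.1, 0.0, 0.6]
grip_width: 0.649
gripper_force: 0.0
t 4.83 pos [0.572  0.0708 0.0379] yaw 89.98 tilt [ 0.002 -0.    -1.   ] F [-0.2 -0.  -0.8] grip 0.0 59.7 q6 -0.09
units [-0.03  0.01  0.86] rz -0.02
```

View pics/g1.png

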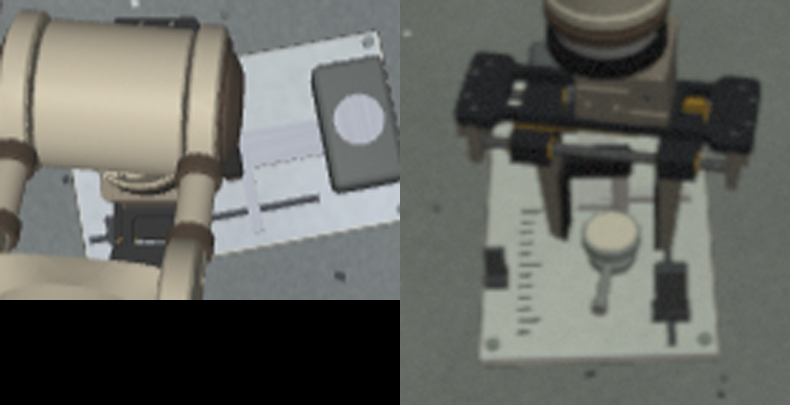

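The side view (right half) shows the fingertips at (560,240) and (665,250), straddling the chestpiece at (610,233) and clear of the bar and rider. I'll descend and close at 10 N.

```bash
python3 -m creep '[{"gripper":60,"dx":0,"dy":0,"dz":0.45,"rx":0,"ry":0,"rz":0},{"gripper":60,"dx":0,"dy":0,"dz":0.4,"rx":0,"ry":0,"rz":0},{"gripper":60,"dx":0,"dy":0,"dz":0,"rx":0,"ry":0,"rz":0},{"gripper":50,"dx":0,"dy":0,"dz":0,"rx":0,"ry":0,"rz":0},{"gripper":45,"dx":0,"dy":0,"dz":0,"rx":0,"ry":0,"rz":0},{"gripper":42,"dx":0,"dy":0,"dz":0,"rx":0,"ry":0,"rz":0},{"gripper":40,"dx":0,"dy":0,"dz":0,"rx":0,"ry":0,"rz":0},{"gripper":38,"dx":0,"dy":0,"dz":0,"rx":0,"ry":0,"rz":0},{"gripper":36,"dx":0,"dy":0,"dz":0,"rx":0,"ry":0,"rz":0},{"gripper":36,"dx":0,"dy":0,"dz":0,"rx":0,"ry":0,"rz":0},{"gripper":36,"dx":0,"dy":0,"dz":0,"rx":0,"ry":0,"rz":0}]' 10; python3 go.py "(.5723,.070,.10,90)"
```

```text
clock: 6.2
ee_pos: [0.5717, 0.0708, 0.0162]
tool_rot: [0.707, 0.707, 0.0, 0.0]
contact_force: [1.4, 0.7, 3.3]
grip_width: 0.454
gripper_force: 10.0
t 6.2 pos [0.5717 0.0708 0.0162] yaw 89.98 tilt [ 0.001 -0.    -1.   ] F [1.4 0.7 3.3] grip 10.0 41.7 q6 -0.09
units [-0.03  0.03 -3.35] rz -0.02
```

```bash
python3 -m creep '[{"gripper":36,"dx":0,"dy":0,"dz":-0.2,"rx":0,"ry":0,"rz":0},{"gripper":36,"dx":0,"dy":0,"dz":-0.5,"rx":0,"ry":0,"rz":0},{"gripper":36,"dx":0,"dy":0,"dz":-0.7,"rx":0,"ry":0,"rz":0},{"gripper":36,"dx":0,"dy":0,"dz":-0.8,"rx":0,"ry":0,"rz":0},{"gripper":36,"dx":0,"dy":0,"dz":-0.8,"rx":0,"ry":0,"rz":0},{"gripper":36,"dx":-0.2,"dy":0,"dz":-0.7,"rx":0,"ry":0,"rz":0},{"gripper":36,"dx":-0.4,"dy":-0.1,"dz":-0.4,"rx":0,"ry":0,"rz":0},{"gripper":36,"dx":-0.6,"dy":-0.1,"dz":0,"rx":0,"ry":0,"rz":0},{"gripper":36,"dx":-0.8,"dy":-0.1,"dz":0,"rx":0,"ry":0,"rz":0},{"gripper":36,"dx":-0.8,"dy":-0.1,"dz":0,"rx":0,"ry":0,"rz":0},{"gripper":36,"dx":-0.8,"dy":-0.1,"dz":0,"rx":0,"ry":0,"rz":0},{"gripper":36,"dx":-0.8,"dy":-0.1,"dz":0,"rx":0,"ry":0,"rz":0}]'
python3 -m creep '[{"gripper":36,"dx":-0.8,"dy":-0.1,"dz":0,"rx":0,"ry":0,"rz":0},{"gripper":36,"dx":-0.8,"dy":-0.1,"dz":0,"rx":0,"ry":0,"rz":0},{"gripper":36,"dx":-0.8,"dy":-0.1,"dz":0,"rx":0,"ry":0,"rz":0},{"gripper":36,"dx":-0.8,"dy":-0.1,"dz":0,"rx":0,"ry":0,"rz":0},{"gripper":36,"dx":-0.8,"dy":-0.1,"dz":0,"rx":0,"ry":0,"rz":0},{"gripper":36,"dx":-0.8,"dy":-0.1,"dz":0,"rx":0,"ry":0,"rz":0},{"gripper":36,"dx":-0.8,"dy":-0.1,"dz":0,"rx":0,"ry":0,"rz":0},{"gripper":36,"dx":-0.8,"dy":-0.1,"dz":0,"rx":0,"ry":0,"rz":0},{"gripper":36,"dx":-0.8,"dy":-0.1,"dz":0,"rx":0,"ry":0,"rz":0},{"gripper":36,"dx":-0.8,"dy":-0.1,"dz":0,"rx":0,"ry":0,"rz":0},{"gripper":36,"dx":-0.8,"dy":-0.1,"dz":0,"rx":0,"ry":0,"rz":0},{"gripper":36,"dx":-0.8,"dy":-0.1,"dz":0,"rx":0,"ry":0,"rz":0}]'
python3 go.py "(.5235,-.332,.06,90)"
```

```text
clock: 7.7
ee_pos: [0.5559, -0.0408, 0.1181]
tool_rot: [0.707, 0.707, -0.0, -0.0]
contact_force: [-0.1, 0.4, -0.7]
grip_width: 0.45
gripper_force: 10.0
clock: 9.2
ee_pos: [0.526, -0.2805, 0.1183]
tool_rot: [0.707, 0.707, 0.0, 0.0]
contact_force: [0.5, -0.3, -0.8]
grip_width: 0.451
gripper_force: 10.0
t 9.2 pos [ 0.526  -0.2805  0.1183] yaw 89.98 tilt [ 0.  0. -1.] F [ 0.5 -0.3 -0.8] grip 10.0 41.4 q6 -0.69
units [-2.06 -0.1   2.33] rz -0.02
```

```bash
python3 -m creep '[{"gripper":36,"dx":-0.7,"dy":0,"dz":0,"rx":0,"ry":0,"rz":0},{"gripper":36,"dx":-0.7,"dy":-0.1,"dz":0,"rx":0,"ry":0,"rz":0},{"gripper":36,"dx":-0.4,"dy":0,"dz":0.2,"rx":0,"ry":0,"rz":0},{"gripper":36,"dx":-0.2,"dy":0,"dz":0.5,"rx":0,"ry":0,"rz":0},{"gripper":36,"dx":0,"dy":0,"dz":0.6,"rx":0,"ry":0,"rz":0},{"gripper":36,"dx":0,"dy":0,"dz":0.6,"rx":0,"ry":0,"rz":0},{"gripper":36,"dx":0,"dy":0,"dz":0.4,"rx":0,"ry":0,"rz":0},{"gripper":36,"dx":0,"dy":0,"dz":0,"rx":0,"ry":0,"rz":0},{"gripper":36,"dx":0,"dy":0,"dz":0,"rx":0,"ry":0,"rz":0}]'
python3 - <<'E'
from bench import imaging
import cv2
a=imaging.read_camera("top")["image"][170:290,340:480,::-1];b=imaging.read_camera("side")["image"][80:200,255:395,::-1]
cv2.imwrite("pics/p1.png",cv2.resize(cv2.hconcat([a,b]),(798,342),interpolation=cv2.INTER_CUBIC))
E
python3 go.py "(.5235,-.332,.010,90)"
```

```text
clock: 10.32
ee_pos: [0.524, -0.3294, 0.0614]
tool_rot: [0.707, 0.707, 0.0, 0.001]
contact_force: [0.2, -0.6, -0.6]
grip_width: 0.453
gripper_force: 10.0
t 10.43 pos [ 0.5241 -0.3296  0.0617] yaw 89.99 tilt [ 0.001 -0.001 -1.   ] F [-0.2 -0.4 -0.7] grip 10.0 41.5 q6 -0.76
units [-0.1  -0.03  2.07] rz -0.01
```

View pics/p1.png

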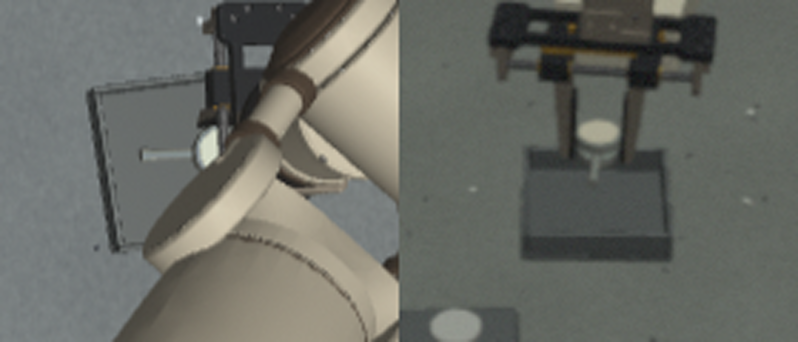

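The chestpiece hangs level above the tray with its stem inside. In the side view it is at (597,135) and the tray spans (525–668, 150–255). I'll lower it slowly.

```bash
python3 -m creep '[{"gripper":36,"dx":0.1,"dy":0,"dz":0.4,"rx":0,"ry":0,"rz":0},{"gripper":36,"dx":0.1,"dy":0,"dz":0.4,"rx":0,"ry":0,"rz":0},{"gripper":36,"dx":0,"dy":0,"dz":0.4,"rx":0,"ry":0,"rz":0},{"gripper":36,"dx":0,"dy":0,"dz":0.35,"rx":0,"ry":0,"rz":0},{"gripper":36,"dx":0,"dy":0,"dz":0.2,"rx":0,"ry":0,"rz":0},{"gripper":36,"dx":0,"dy":0,"dz":0.15,"rx":0,"ry":0,"rz":0},{"gripper":36,"dx":0,"dy":0,"dz":0.06,"rx":0,"ry":0,"rz":0},{"gripper":36,"dx":0,"dy":0,"dz":0.05,"rx":0,"ry":0,"rz":0},{"gripper":36,"dx":0,"dy":0,"dz":0.04,"rx":0,"ry":0,"rz":0},{"gripper":36,"dx":0,"dy":0,"dz":0.02,"rx":0,"ry":0,"rz":0},{"gripper":36,"dx":0,"dy":0,"dz":0,"rx":0,"ry":0,"rz":0}]'; python3 go.py "(.5235,-.327,.009,90)"
```

```text
clock: 11.8
ee_pos: [0.5237, -0.3243, 0.0093]
tool_rot: [0.707, 0.707, -0.0, 0.0]
contact_force: [-0.1, 0.9, -0.0]
grip_width: 0.447
gripper_force: 10.0
t 11.8 pos [ 0.5237 -0.3243  0.0093] yaw 89.98 tilt [ 0. -0. -1.] F [-0.1  0.9 -0. ] grip 10.0 41.1 q6 -0.75
units [-0.11 -0.01  0.01] rz -0.02
```

```bash
python3 -m creep '[{"gripper":36,"dx":0,"dy":0,"dz":0.02,"rx":0,"ry":0,"rz":0},{"gripper":36,"dx":0,"dy":0,"dz":0.02,"rx":0,"ry":0,"rz":0},{"gripper":36,"dx":0,"dy":0,"dz":0,"rx":0,"ry":0,"rz":0}]'; python3 -m creep '[{"gripper":42,"dx":0,"dy":0,"dz":0,"rx":0,"ry":0,"rz":0},{"gripper":46,"dx":0,"dy":0,"dz":0,"rx":0,"ry":0,"rz":0},{"gripper":52,"dx":0,"dy":0,"dz":0,"rx":0,"ry":0,"rz":0},{"gripper":60,"dx":0,"dy":0,"dz":0,"rx":0,"ry":0,"rz":0},{"gripper":60,"dx":0,"dy":0,"dz":0,"rx":0,"ry":0,"rz":0},{"gripper":60,"dx":0,"dy":0,"dz":-0.3,"rx":0,"ry":0,"rz":0},{"gripper":60,"dx":0,"dy":0,"dz":-0.6,"rx":0,"ry":0,"rz":0},{"gripper":60,"dx":0,"dy":0,"dz":-1,"rx":0,"ry":0,"rz":0},{"gripper":60,"dx":0,"dy":0,"dz":-1,"rx":0,"ry":0,"rz":0},{"gripper":60,"dx":0,"dy":0,"dz":-1,"rx":0,"ry":0,"rz":0},{"gripper":60,"dx":0,"dy":0,"dz":-1,"rx":0,"ry":0,"rz":0},{"gripper":60,"dx":0,"dy":0,"dz":-1,"rx":0,"ry":0,"rz":0}]'
python3 -c "
from h import *
print(wor((-.0435,.0955)))"; python3 go.py "(.5266,.1133,.15,10.13)"
python3 - <<'E'
from bench import imaging
import cv2
a=imaging.read_camera("top")["image"][170:290,340:480,::-1];b=imaging.read_camera("side")["image"][80:200,255:395,::-1]
cv2.imwrite("pics/p2.png",cv2.resize(cv2.hconcat([a,b]),(798,342),interpolation=cv2.INTER_CUBIC))
E
```

```text
clock: 12.18
ee_pos: [0.5238, -0.3243, 0.0092]
tool_rot: [0.707, 0.707, -0.0, 0.0]
contact_force: [-3.7, 1.3, 7.2]
grip_width: 0.451
gripper_force: 10.0
clock: 13.68
ee_pos: [0.5239, -0.3244, 0.1579]
tool_rot: [0.707, 0.707, 0.0, 0.001]
contact_force: [0.3, 0.5, 0.3]
grip_width: 0.654
gripper_force: 0.0
[0.5265799  0.11340304]
t 13.68 pos [ 0.5239 -0.3244  0.1579] yaw 89.98 tilt [ 0.001 -0.001 -1.   ] F [0.3 0.5 0.3] grip 0.0 60.1 q6 -0.75
units [17.51  0.1   0.3 ] rz 79.85
```

View pics/p2.png

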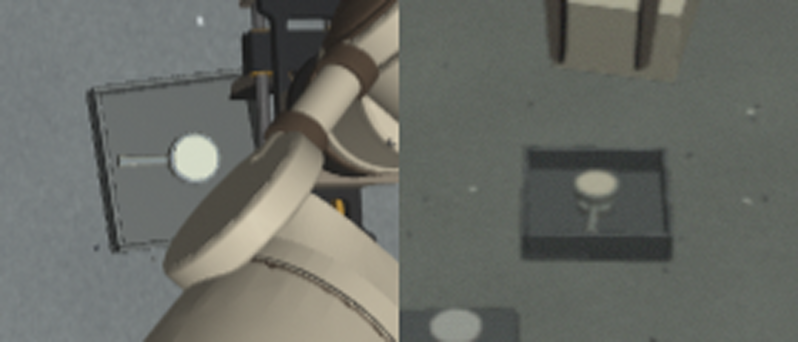

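The chestpiece stands upright in the plain tray and is released: diaphragm at (193,158) in the top crop and (597,183) in the side crop, stem inside the walls. Next is the rider.

```bash
python3 -m creep '[{"gripper":40,"dx":1,"dy":0,"dz":0,"rx":0,"ry":0,"rz":0},{"gripper":40,"dx":1,"dy":0,"dz":0,"rx":0,"ry":0,"rz":0},{"gripper":40,"dx":1,"dy":0,"dz":0,"rx":0,"ry":0,"rz":0},{"gripper":40,"dx":1,"dy":0,"dz":0,"rx":0,"ry":0,"rz":0},{"gripper":40,"dx":1,"dy":0,"dz":0,"rx":0,"ry":0,"rz":0},{"gripper":40,"dx":1,"dy":0,"dz":0,"rx":0,"ry":0,"rz":0},{"gripper":40,"dx":1,"dy":0,"dz":0,"rx":0,"ry":0,"rz":0},{"gripper":40,"dx":1,"dy":0,"dz":0,"rx":0,"ry":0,"rz":0},{"gripper":40,"dx":1,"dy":0,"dz":0,"rx":0,"ry":0,"rz":0},{"gripper":40,"dx":1,"dy":0,"dz":0,"rx":0,"ry":0,"rz":0},{"gripper":40,"dx":1,"dy":0,"dz":0,"rx":0,"ry":0,"rz":0},{"gripper":40,"dx":1,"dy":0,"dz":0,"rx":0,"ry":0,"rz":10}]'
python3 -m creep '[{"gripper":40,"dx":1,"dy":-0.2,"dz":0,"rx":0,"ry":0,"rz":10},{"gripper":40,"dx":0.9,"dy":-0.4,"dz":0,"rx":0,"ry":0,"rz":10},{"gripper":40,"dx":0.8,"dy":-0.5,"dz":0,"rx":0,"ry":0,"rz":10},{"gripper":40,"dx":0.6,"dy":-0.6,"dz":0,"rx":0,"ry":0,"rz":10},{"gripper":40,"dx":0,"dy":0,"dz":0,"rx":0,"ry":0,"rz":10},{"gripper":40,"dx":0,"dy":0,"dz":0,"rx":0,"ry":0,"rz":10},{"gripper":40,"dx":0,"dy":0,"dz":0,"rx":0,"ry":0,"rz":9.8},{"gripper":40,"dx":0,"dy":0,"dz":0,"rx":0,"ry":0,"rz":0}]'
python3 go.py "(.5266,.1133,.15,10.13)"
```

```text
clock: 15.28
ee_pos: [0.5234, -0.0225, 0.1557]
tool_rot: [0.767, 0.641, 0.0, 0.0]
contact_force: [0.1, -0.1, 0.1]
grip_width: 0.432
gripper_force: 0.0
clock: 16.27
ee_pos: [0.5185, 0.0713, 0.1556]
tool_rot: [0.996, 0.09, 0.0, -0.0]
contact_force: [-0.7, 0.1, -0.0]
grip_width: 0.435
gripper_force: 0.0
t 16.27 pos [0.5185 0.0713 0.1556] yaw 10.32 tilt [ 0.  0. -1.] F [-0.7  0.1 -0. ] grip 0.0 39.9 q6 1.3
units [ 0.62 -1.59  0.22] rz 0.19
```

```bash
python3 -m creep '[{"gripper":44,"dx":0.3,"dy":-0.8,"dz":0,"rx":0,"ry":0,"rz":0.1},{"gripper":44,"dx":0.3,"dy":-0.8,"dz":0,"rx":0,"ry":0,"rz":0.1},{"gripper":44,"dx":0,"dy":0,"dz":0.8,"rx":0,"ry":0,"rz":0},{"gripper":44,"dx":0,"dy":0,"dz":0.8,"rx":0,"ry":0,"rz":0},{"gripper":44,"dx":0,"dy":0,"dz":0.8,"rx":0,"ry":0,"rz":0},{"gripper":44,"dx":0,"dy":0,"dz":0.6,"rx":0,"ry":0,"rz":0},{"gripper":44,"dx":0,"dy":0,"dz":0,"rx":0,"ry":0,"rz":0}]'
python3 - <<'E'
from bench import imaging
import cv2
b=imaging.read_camera("side")["image"][170:310,210:350,::-1]
cv2.imwrite("pics/r1.png",cv2.resize(b,(500,500),interpolation=cv2.INTER_CUBIC))
E
python3 go.py "(.5266,.1133,.035,10.13)"
```

```text
clock: 17.15
ee_pos: [0.5254, 0.1128, 0.0795]
tool_rot: [0.996, 0.088, -0.001, -0.0]
contact_force: [-0.3, -0.5, -0.0]
grip_width: 0.476
gripper_force: 0.0
t 17.2 pos [0.5263 0.1127 0.0805] yaw 10.05 tilt [-0.001  0.    -1.   ] F [ 0.1 -0.3  0.8] grip 0.0 44.2 q6 1.38
units [ 0.02 -0.02  1.82] rz -0.08
```

View pics/r1.png

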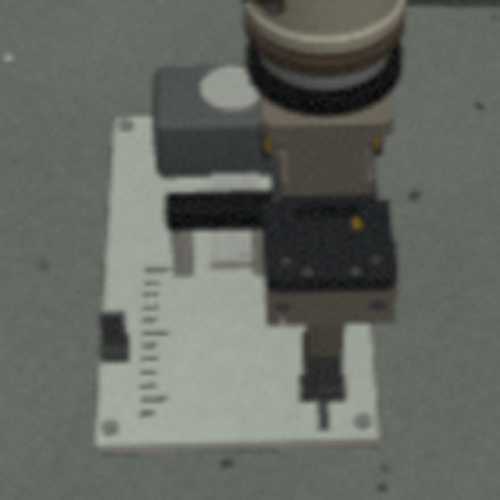

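The gripper is directly over the rider, with the blade foot at (322,380) under the fingers. I'll descend and grip it lightly.

```bash
python3 -m creep '[{"gripper":44,"dx":0,"dy":0,"dz":0.6,"rx":0,"ry":0,"rz":0},{"gripper":44,"dx":0,"dy":0,"dz":0.6,"rx":0,"ry":0,"rz":0},{"gripper":44,"dx":0,"dy":0,"dz":0.6,"rx":0,"ry":0,"rz":0},{"gripper":30,"dx":0,"dy":0,"dz":0,"rx":0,"ry":0,"rz":0},{"gripper":20,"dx":0,"dy":0,"dz":0,"rx":0,"ry":0,"rz":0},{"gripper":8,"dx":0,"dy":0,"dz":0,"rx":0,"ry":0,"rz":0},{"gripper":6,"dx":0,"dy":0,"dz":0,"rx":0,"ry":0,"rz":0},{"gripper":6,"dx":0,"dy":0,"dz":0,"rx":0,"ry":0,"rz":0},{"gripper":6,"dx":0,"dy":0,"dz":0,"rx":0,"ry":0,"rz":0}]' 6
cat >> go.py <<'E'
import h
print("own",h.own(s["ee_pos"]).round(4),"F own",(s["contact_force"][:2]@h.R2).round(1))
E
python3 -c "
from h import *
print(wor((-.0437,0)))"
python3 go.py "(.5432,.0194,.035,10.13)"
```

```text
clock: 18.32
ee_pos: [0.5271, 0.1128, 0.0362]
tool_rot: [0.996, 0.087, 0.001, -0.0]
contact_force: [0.1, 0.7, 2.7]
grip_width: 0.11
gripper_force: 6.0
[0.54317976 0.01935659]
t 18.32 pos [0.5271 0.1128 0.0362] yaw 9.99 tilt [ 0.001  0.    -1.   ] F [0.1 0.7 2.7] grip 6.0 10.1 q6 1.38
units [-0.01  3.79  0.05] rz -0.14
own [-0.0431  0.0948] F own [0.2 0.7]
```

```bash
python3 -m creep '[{"gripper":6,"dx":0,"dy":0.3,"dz":0,"rx":0,"ry":0,"rz":0},{"gripper":6,"dx":0,"dy":0.4,"dz":0,"rx":0,"ry":0,"rz":0},{"gripper":6,"dx":0,"dy":0.5,"dz":0,"rx":0,"ry":0,"rz":0},{"gripper":6,"dx":0,"dy":0.5,"dz":0,"rx":0,"ry":0,"rz":0},{"gripper":6,"dx":0,"dy":0.5,"dz":0,"rx":0,"ry":0,"rz":0},{"gripper":6,"dx":0,"dy":0.5,"dz":0,"rx":0,"ry":0,"rz":0},{"gripper":6,"dx":0,"dy":0.4,"dz":0,"rx":0,"ry":0,"rz":0},{"gripper":6,"dx":0,"dy":0.3,"dz":0,"rx":0,"ry":0,"rz":0},{"gripper":6,"dx":0,"dy":0.2,"dz":0,"rx":0,"ry":0,"rz":0},{"gripper":6,"dx":0,"dy":0,"dz":0,"rx":0,"ry":0,"rz":0}]'; python3 go.py "(.5432,.0194,.035,10.13)"
python3 -m creep '[{"gripper":6,"dx":0,"dy":0.08,"dz":0,"rx":0,"ry":0,"rz":0},{"gripper":6,"dx":0,"dy":0.08,"dz":0,"rx":0,"ry":0,"rz":0},{"gripper":6,"dx":0,"dy":0,"dz":0,"rx":0,"ry":0,"rz":0}]'; python3 go.py "(.5432,.0194,.035,10.13)"
```

```text
clock: 19.58
ee_pos: [0.5432, 0.0228, 0.0361]
tool_rot: [0.996, 0.087, 0.001, 0.001]
contact_force: [3.0, -0.0, 4.2]
grip_width: 0.109
gripper_force: 6.0
t 19.57 pos [0.5432 0.0228 0.0361] yaw 9.96 tilt [ 0.002 -0.001 -1.   ] F [ 3.  -0.   4.2] grip 6.0 10.0 q6 1.22
units [-0.02  0.14  0.04] rz -0.17
own [-0.043   0.0034] F own [ 2.9 -0.6]
clock: 19.95
ee_pos: [0.5437, 0.02, 0.0361]
tool_rot: [0.996, 0.087, 0.001, 0.0]
contact_force: [3.6, 2.1, 4.8]
grip_width: 0.107
gripper_force: 6.0
t 19.95 pos [0.5437 0.02   0.0361] yaw 9.98 tilt [ 0.002 -0.    -1.   ] F [3.6 2.1 4.8] grip 6.0 9.8 q6 1.21
units [-0.02  0.02  0.04] rz -0.15
own [-0.0431  0.0005] F own [3.9 1.4]
```

```bash
python3 -m creep '[{"gripper":6,"dx":0,"dy":0.05,"dz":0,"rx":0,"ry":0,"rz":0},{"gripper":6,"dx":0,"dy":0,"dz":0,"rx":0,"ry":0,"rz":0},{"gripper":6,"dx":0,"dy":0,"dz":0,"rx":0,"ry":0,"rz":0}]'; python3 go.py "(.5432,.0194,.035,10.13)"
python3 -m creep '[{"gripper":6,"dx":0,"dy":0.05,"dz":0,"rx":0,"ry":0,"rz":0},{"gripper":6,"dx":0,"dy":0,"dz":0,"rx":0,"ry":0,"rz":0},{"gripper":6,"dx":0,"dy":0,"dz":0,"rx":0,"ry":0,"rz":0}]'; python3 go.py "(.5432,.0194,.035,10.13)"
```

```text
clock: 20.32
ee_pos: [0.5439, 0.0189, 0.0361]
tool_rot: [0.996, 0.087, 0.001, 0.0]
contact_force: [4.5, 2.3, 5.9]
grip_width: 0.109
gripper_force: 6.0
t 20.32 pos [0.5439 0.0189 0.0361] yaw 9.99 tilt [ 0.002  0.    -1.   ] F [4.5 2.3 5.9] grip 6.0 10.0 q6 1.21
units [-0.02 -0.03  0.04] rz -0.14
own [-0.0431 -0.0006] F own [4.8 1.5]
clock: 20.7
ee_pos: [0.5441, 0.0177, 0.0361]
tool_rot: [0.996, 0.087, 0.001, 0.0]
contact_force: [4.7, 0.8, 4.8]
grip_width: 0.109
gripper_force: 6.0
t 20.7 pos [0.5441 0.0177 0.0361] yaw 9.99 tilt [ 0.002  0.    -1.   ] F [4.7 0.8 4.8] grip 6.0 10.0 q6 1.21
units [-0.02 -0.07  0.04] rz -0.14
own [-0.0431 -0.0018] F own [ 4.8 -0. ]
```

```bash
python3 -m creep '[{"gripper":6,"dx":0,"dy":0.05,"dz":0,"rx":0,"ry":0,"rz":0},{"gripper":6,"dx":0,"dy":0,"dz":0,"rx":0,"ry":0,"rz":0},{"gripper":6,"dx":0,"dy":0,"dz":0,"rx":0,"ry":0,"rz":0}]'; python3 go.py "(.5432,.0194,.035,10.13)"
python3 -m creep '[{"gripper":6,"dx":0,"dy":0.05,"dz":0,"rx":0,"ry":0,"rz":0},{"gripper":6,"dx":0,"dy":0,"dz":0,"rx":0,"ry":0,"rz":0},{"gripper":6,"dx":0,"dy":0,"dz":0,"rx":0,"ry":0,"rz":0}]'; python3 go.py "(.5432,.0194,.035,10.13)"
```

```text
clock: 21.08
ee_pos: [0.5441, 0.0175, 0.036]
tool_rot: [0.996, 0.087, 0.001, -0.001]
contact_force: [3.4, 5.7, 6.3]
grip_width: 0.105
gripper_force: 6.0
t 21.07 pos [0.5441 0.0175 0.036 ] yaw 9.98 tilt [ 0.001  0.002 -1.   ] F [3.4 5.7 6.3] grip 6.0 9.6 q6 1.2
units [-0.02 -0.08  0.04] rz -0.15
own [-0.0431 -0.002 ] F own [4.3 5. ]
clock: 21.45
ee_pos: [0.5441, 0.0173, 0.036]
tool_rot: [0.996, 0.087, 0.001, -0.002]
contact_force: [3.5, 9.4, 8.3]
grip_width: 0.104
gripper_force: 6.0
t 21.45 pos [0.5441 0.0173 0.036 ] yaw 9.96 tilt [ 0.001  0.004 -1.   ] F [3.5 9.4 8.3] grip 6.0 9.6 q6 1.2
units [-0.02 -0.09  0.04] rz -0.17
own [-0.0431 -0.0021] F own [5.  8.6]
```

The rider has hit its stop (force up to about 9 N, TCP own y −2.1 mm), so it is home. I'll release it and go to the handle.

```bash
python3 -m creep '[{"gripper":6,"dx":0,"dy":-0.06,"dz":0,"rx":0,"ry":0,"rz":0},{"gripper":14,"dx":0,"dy":0,"dz":0,"rx":0,"ry":0,"rz":0},{"gripper":24,"dx":0,"dy":0,"dz":0,"rx":0,"ry":0,"rz":0},{"gripper":44,"dx":0,"dy":0,"dz":0,"rx":0,"ry":0,"rz":0},{"gripper":44,"dx":0,"dy":0,"dz":0,"rx":0,"ry":0,"rz":0},{"gripper":44,"dx":0,"dy":0,"dz":-0.5,"rx":0,"ry":0,"rz":0},{"gripper":44,"dx":0,"dy":0,"dz":-0.9,"rx":0,"ry":0,"rz":0},{"gripper":44,"dx":0,"dy":0,"dz":-0.9,"rx":0,"ry":0,"rz":0},{"gripper":44,"dx":0,"dy":0,"dz":-0.5,"rx":0,"ry":0,"rz":0},{"gripper":44,"dx":0,"dy":0,"dz":0,"rx":0,"ry":0,"rz":0}]'
python3 - <<'E'
from bench import imaging
from h import *
c=imaging.read_camera("side");b=c["image"]
t=imaging.read_camera("top")
pickle.dump({"side":c,"top":t},open("cam1.pkl","wb"))
a=cv2.resize(b[165:305,210:350,::-1],(400,400),interpolation=cv2.INTER_CUBIC)
a2=cv2.resize(t["image"][145:250,185:290,::-1],(400,400),interpolation=cv2.INTER_CUBIC)
cv2.imwrite("pics/r2.png",cv2.hconcat([a2,a]))
print(wor((.012,-.002)))
E
python3 go.py "(.5984,.0272,.043,10.13)"
```

```text
clock: 22.7
ee_pos: [0.5443, 0.0164, 0.1069]
tool_rot: [0.996, 0.087, 0.001, 0.0]
contact_force: [-0.3, -0.1, -0.2]
grip_width: 0.476
gripper_force: 0.0
[0.59836323 0.02718441]
t 22.8 pos [0.543  0.0166 0.1051] yaw 9.98 tilt [-0.001  0.    -1.   ] F [-0.9  0.3 -0.6] grip 0.0 43.9 q6 1.2
units [ 2.26 -0.03  2.48] rz -0.15
own [-0.0444 -0.0027] F own [-0.9  0.5]
```

View pics/r2.png

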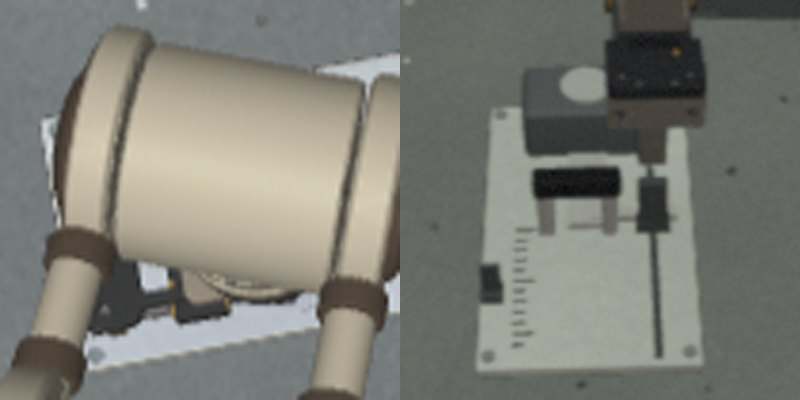

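The side view shows the rider blade at (652,205), in line with the bar at (577,182), so it is home. Moving over the bar.

```bash
python3 -m creep '[{"gripper":44,"dx":0.6,"dy":0,"dz":0,"rx":0,"ry":0,"rz":0},{"gripper":44,"dx":0.8,"dy":0,"dz":0,"rx":0,"ry":0,"rz":0},{"gripper":44,"dx":0.8,"dy":0,"dz":0,"rx":0,"ry":0,"rz":-0.1},{"gripper":44,"dx":0,"dy":0,"dz":0.4,"rx":0,"ry":0,"rz":0},{"gripper":44,"dx":0,"dy":0,"dz":0.6,"rx":0,"ry":0,"rz":0},{"gripper":44,"dx":0,"dy":0,"dz":0.6,"rx":0,"ry":0,"rz":0},{"gripper":44,"dx":0,"dy":0,"dz":0.6,"rx":0,"ry":0,"rz":0},{"gripper":44,"dx":0,"dy":0,"dz":0.2,"rx":0,"ry":0,"rz":0},{"gripper":44,"dx":0,"dy":0,"dz":0,"rx":0,"ry":0,"rz":0}]' 
python3 go.py "(.5984,.0272,.043,10.13)"
```

```text
clock: 23.92
ee_pos: [0.5973, 0.0261, 0.0452]
tool_rot: [0.996, 0.088, -0.0, -0.0]
contact_force: [-0.9, -0.5, -0.0]
grip_width: 0.479
gripper_force: 0.0
t 23.93 pos [0.5973 0.0261 0.0452] yaw 10.08 tilt [-0.001  0.    -1.   ] F [-0.9 -0.5 -0. ] grip 0.0 44.0 q6 1.24
units [ 0.05 -0.03  0.09] rz -0.05
own [ 0.0108 -0.0029] F own [-0.9 -0.4]
```

```bash
python3 -m creep '[{"gripper":34,"dx":0,"dy":0,"dz":0,"rx":0,"ry":0,"rz":0},{"gripper":26,"dx":0,"dy":0,"dz":0,"rx":0,"ry":0,"rz":0},{"gripper":20,"dx":0,"dy":0,"dz":0,"rx":0,"ry":0,"rz":0},{"gripper":14,"dx":0,"dy":0,"dz":0,"rx":0,"ry":0,"rz":0},{"gripper":12,"dx":0,"dy":0,"dz":0,"rx":0,"ry":0,"rz":0},{"gripper":12,"dx":0,"dy":0,"dz":0,"rx":0,"ry":0,"rz":0},{"gripper":12,"dx":0,"dy":0,"dz":0,"rx":0,"ry":0,"rz":0}]' 30
python3 go.py "(.5984,.0272,.043,10.13)"
```

```text
clock: 24.8
ee_pos: [0.5977, 0.0271, 0.046]
tool_rot: [0.996, 0.088, 0.0, -0.001]
contact_force: [-1.7, 4.6, 3.9]
grip_width: 0.196
gripper_force: 30.0
t 24.8 pos [0.5977 0.0271 0.046 ] yaw 10.09 tilt [ 0.     0.001 -1.   ] F [-1.7  4.6  3.9] grip 30.0 18.0 q6 1.24
units [0.03 0.   0.12] rz -0.04
own [ 0.0114 -0.002 ] F own [-0.8  4.9]
```

```bash
python3 -m creep '[{"gripper":12,"dx":0,"dy":-0.1,"dz":0,"rx":0,"ry":0,"rz":0},{"gripper":12,"dx":0,"dy":-0.3,"dz":0,"rx":0,"ry":0,"rz":0},{"gripper":12,"dx":0,"dy":-0.4,"dz":0,"rx":0,"ry":0,"rz":0},{"gripper":12,"dx":0,"dy":-0.4,"dz":0,"rx":0,"ry":0,"rz":0},{"gripper":12,"dx":0,"dy":-0.4,"dz":0,"rx":0,"ry":0,"rz":0},{"gripper":12,"dx":0,"dy":-0.4,"dz":0,"rx":0,"ry":0,"rz":0},{"gripper":12,"dx":0,"dy":-0.3,"dz":0,"rx":0,"ry":0,"rz":0},{"gripper":12,"dx":0,"dy":-0.15,"dz":0,"rx":0,"ry":0,"rz":0},{"gripper":12,"dx":0,"dy":0,"dz":0,"rx":0,"ry":0,"rz":0},{"gripper":12,"dx":0,"dy":0,"dz":0,"rx":0,"ry":0,"rz":0}]'
python3 go.py "(.5984,.0272,.043,10.13)"
python3 - <<'E'
from bench import imaging
from h import *
c=imaging.read_camera("side");t=imaging.read_camera("top")
pickle.dump({"side":c,"top":t},open("cam2.pkl","wb"))
cv2.imwrite("pics/h1.png",cv2.resize(c["image"][190:300,225:325,::-1],None,fx=5.4,fy=5.4,interpolation=cv2.INTER_CUBIC))
E
```

```text
clock: 26.05
ee_pos: [0.5876, 0.0833, 0.046]
tool_rot: [0.996, 0.088, 0.0, 0.003]
contact_force: [0.6, -10.4, 2.3]
grip_width: 0.19
gripper_force: 30.0
t 26.05 pos [0.5876 0.0833 0.046 ] yaw 10.09 tilt [ 0.001 -0.005 -1.   ] F [  0.6 -10.4   2.3] grip 30.0 17.5 q6 1.34
units [0.03 2.28 0.13] rz -0.04
own [0.0113 0.0551] F own [ -1.2 -10.3]
```

View pics/h1.png

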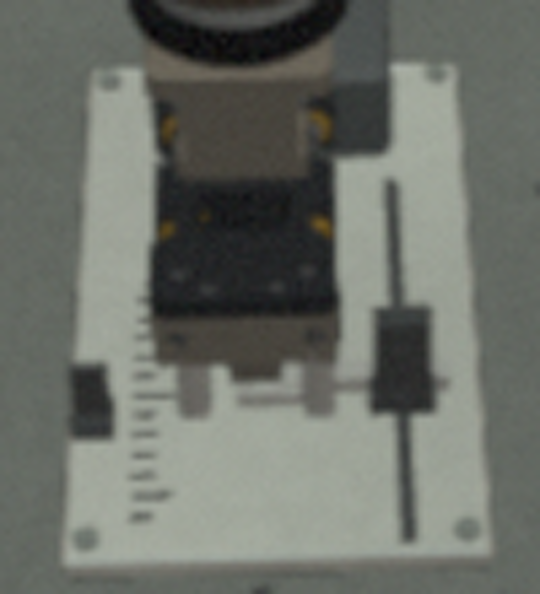

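The rider blade top is at crop (403,312), its foot front bottom at (403,411), the flag top at (90,367) and its base front at (92,437). The long ticks are at y 298, 396 and 495. I'll compute the remaining gap.

Run:
```python
from h import *
d=pickle.load(open("cam2.pkl","rb"));c=d["side"]
S=lambda p:np.array(p)/5.4+[225,190]
for nm,p,z in(("rider top",(403,312),.063),("rider foot front",(403,411),.012),("flag top",(90,367),.046),("flag base front",(92,437),.012),("tick a",(150,298),.012),("tick b",(150,396),.012),("tick c",(150,495),.012)):
    print(nm,own(ray(c,S(p),z)[0]).round(4))
# edge profiles along columns (gray): flag and rider
g=c["image"].mean(2)
for u,r in((241,range(254,276)),(242,range(254,276)),(300,range(240,272)),(298,range(240,272))):
    print(u,r[0],g[list(r),u].round().astype(int))
# what pull gives what pixel: predicted image of flag top edges at y
for y in(.060,.062,.064,.066):
    print(y,[proj(c,np.r_[wor((.075,y+e)),z]).round(2).tolist() for e,z in((-.002,.046),(.002,.046),(.002,.012))])
for y in(.053,.055,.057,.059):
    print(y,[proj(c,np.r_[wor((-.044,y+e)),z]).round(2).tolist() for e,z in((-.005,.063),(.005,.063))])
```

```text
rider top [-0.0449  0.055 ]
rider foot front [-0.0449  0.06  ]
flag top [0.0733 0.0635]
flag base front [0.0747 0.0691]
tick a [ 0.0544 -0.0026]
tick b [0.053  0.0492]
tick c [0.0517 0.0982]
241 254 [158 159 144 104  62  43  43  43  42  43  43  42  50  54  59  55  61 111
 156 159 162 162]
242 254 [160 160 145 104  62  44  42  46  43  46  42  45  51  58  61  52  65 112
 158 163 161 162]
300 240 [143 144 139 135 133 129 103  68  63  60  50  46  42  44  47  45  43  43
  43  44  43  48  48  46  49  48  62  82  84  84  84  81]
298 240 [ 70  75  72  71  72  71  70  67  62  62  52  47  44  44  49  47  43  43
  42  42  41  43  47  51  46  47  72 100 105 110 117 118]
0.06 [[[240.94, 255.95]], [[240.85, 257.42]], [[242.05, 268.28]]]
0.062 [[[240.89, 256.68]], [[240.81, 258.16]], [[242.01, 269.02]]]
0.064 [[[240.85, 257.42]], [[240.77, 258.9]], [[241.97, 269.76]]]
0.066 [[[240.81, 258.16]], [[240.73, 259.65]], [[241.93, 270.5]]]
0.053 [[[299.05, 245.25]], [[299.24, 248.9]]]
0.055 [[[299.09, 245.98]], [[299.27, 249.63]]]
0.057 [[[299.13, 246.71]], [[299.31, 250.37]]]
0.059 [[[299.16, 247.43]], [[299.35, 251.1]]]
```

The gap to the flag is about 7.5 mm. I'll ease out that much and check the reading.

```bash
python3 -m creep '[{"gripper":12,"dx":0,"dy":-0.15,"dz":0,"rx":0,"ry":0,"rz":0},{"gripper":12,"dx":0,"dy":-0.15,"dz":0,"rx":0,"ry":0,"rz":0},{"gripper":12,"dx":0,"dy":0,"dz":0,"rx":0,"ry":0,"rz":0},{"gripper":12,"dx":0,"dy":0,"dz":0,"rx":0,"ry":0,"rz":0}]'
python3 go.py "(.5984,.0272,.043,10.13)"
python3 - <<'E'
from bench import imaging
c=imaging.read_camera("side");g=c["image"].mean(2)
print(g[244:258,300].round().astype(int),g[262:280,298].round().astype(int))
E
```

```text
clock: 26.65
ee_pos: [0.5864, 0.0903, 0.046]
tool_rot: [0.996, 0.088, 0.0, 0.003]
contact_force: [-0.2, -10.8, 2.0]
grip_width: 0.193
gripper_force: 30.0
t 26.65 pos [0.5864 0.0903 0.046 ] yaw 10.09 tilt [ 0.001 -0.006 -1.   ] F [ -0.2 -10.8   2. ] grip 30.0 17.7 q6 1.35
units [0.03 2.57 0.14] rz -0.04
own [0.0113 0.0622] F own [ -2.1 -10.6]
[136 134 137 133 122  87  66  64  59  42  45  43  44  49] [ 44  45  43  46  50  47  56  85 115 120 119 121 120 124 124 124 124 124]
```

The handle is now within about 1 mm of the flag. I'll hold it for over 2 s and then ease it back at about 0.05 m/s.

```bash
python3 -m creep '[{"gripper":12,"dx":0,"dy":0,"dz":0,"rx":0,"ry":0,"rz":0},{"gripper":12,"dx":0,"dy":0,"dz":0,"rx":0,"ry":0,"rz":0},{"gripper":12,"dx":0,"dy":0,"dz":0,"rx":0,"ry":0,"rz":0},{"gripper":12,"dx":0,"dy":0,"dz":0,"rx":0,"ry":0,"rz":0},{"gripper":12,"dx":0,"dy":0,"dz":0,"rx":0,"ry":0,"rz":0},{"gripper":12,"dx":0,"dy":0,"dz":0,"rx":0,"ry":0,"rz":0},{"gripper":12,"dx":0,"dy":0,"dz":0,"rx":0,"ry":0,"rz":0},{"gripper":12,"dx":0,"dy":0,"dz":0,"rx":0,"ry":0,"rz":0},{"gripper":12,"dx":0,"dy":0,"dz":0,"rx":0,"ry":0,"rz":0},{"gripper":12,"dx":0,"dy":0,"dz":0,"rx":0,"ry":0,"rz":0},{"gripper":12,"dx":0,"dy":0,"dz":0,"rx":0,"ry":0,"rz":0},{"gripper":12,"dx":0,"dy":0,"dz":0,"rx":0,"ry":0,"rz":0}]'
python3 -m creep '[{"gripper":12,"dx":0,"dy":0,"dz":0,"rx":0,"ry":0,"rz":0},{"gripper":12,"dx":0,"dy":0,"dz":0,"rx":0,"ry":0,"rz":0},{"gripper":12,"dx":0,"dy":0,"dz":0,"rx":0,"ry":0,"rz":0},{"gripper":12,"dx":0,"dy":0,"dz":0,"rx":0,"ry":0,"rz":0},{"gripper":12,"dx":0,"dy":0,"dz":0,"rx":0,"ry":0,"rz":0},{"gripper":12,"dx":0,"dy":0,"dz":0,"rx":0,"ry":0,"rz":0}]'
python3 go.py "(.5984,.0272,.043,10.13)"
python3 -m creep '[{"gripper":12,"dx":0,"dy":0.1,"dz":0,"rx":0,"ry":0,"rz":0},{"gripper":12,"dx":0,"dy":0.2,"dz":0,"rx":0,"ry":0,"rz":0},{"gripper":12,"dx":0,"dy":0.25,"dz":0,"rx":0,"ry":0,"rz":0},{"gripper":12,"dx":0,"dy":0.25,"dz":0,"rx":0,"ry":0,"rz":0},{"gripper":12,"dx":0,"dy":0.25,"dz":0,"rx":0,"ry":0,"rz":0},{"gripper":12,"dx":0,"dy":0.25,"dz":0,"rx":0,"ry":0,"rz":0},{"gripper":12,"dx":0,"dy":0.25,"dz":0,"rx":0,"ry":0,"rz":0},{"gripper":12,"dx":0,"dy":0.25,"dz":0,"rx":0,"ry":0,"rz":0},{"gripper":12,"dx":0,"dy":0.25,"dz":0,"rx":0,"ry":0,"rz":0},{"gripper":12,"dx":0,"dy":0.25,"dz":0,"rx":0,"ry":0,"rz":0},{"gripper":12,"dx":0,"dy":0.15,"dz":0,"rx":0,"ry":0,"rz":0},{"gripper":12,"dx":0,"dy":0,"dz":0,"rx":0,"ry":0,"rz":0}]'
python3 go.py "(.5984,.0272,.043,10.13)"
```

```text
clock: 28.2
ee_pos: [0.5864, 0.0903, 0.046]
tool_rot: [0.996, 0.088, 0.0, 0.003]
contact_force: [0.0, -10.4, 1.3]
grip_width: 0.196
gripper_force: 30.0
clock: 28.95
ee_pos: [0.5864, 0.0902, 0.046]
tool_rot: [0.996, 0.088, 0.0, 0.003]
contact_force: [0.6, -10.9, 2.1]
grip_width: 0.197
gripper_force: 30.0
t 28.95 pos [0.5864 0.0902 0.046 ] yaw 10.09 tilt [ 0.001 -0.006 -1.   ] F [  0.6 -10.9   2.1] grip 30.0 18.1 q6 1.35
units [0.03 2.57 0.13] rz -0.04
own [0.0113 0.0622] F own [ -1.3 -10.9]
clock: 30.45
ee_pos: [0.5967, 0.0332, 0.046]
tool_rot: [0.996, 0.088, 0.0, 0.0]
contact_force: [-0.0, -3.7, 5.5]
grip_width: 0.191
gripper_force: 30.0
t 30.45 pos [0.5967 0.0332 0.046 ] yaw 10.07 tilt [ 0.001 -0.    -1.   ] F [-0.  -3.7  5.5] grip 30.0 17.6 q6 1.25
units [0.03 0.25 0.12] rz -0.06
own [0.0114 0.0042] F own [-0.7 -3.6]
```

```bash
python3 -m creep '[{"gripper":12,"dx":0,"dy":0.1,"dz":0,"rx":0,"ry":0,"rz":0},{"gripper":12,"dx":0,"dy":0.1,"dz":0,"rx":0,"ry":0,"rz":0},{"gripper":12,"dx":0,"dy":0.05,"dz":0,"rx":0,"ry":0,"rz":0},{"gripper":12,"dx":0,"dy":0.05,"dz":0,"rx":0,"ry":0,"rz":0},{"gripper":12,"dx":0,"dy":0,"dz":0,"rx":0,"ry":0,"rz":0},{"gripper":12,"dx":0,"dy":0,"dz":0,"rx":0,"ry":0,"rz":0}]'
python3 go.py "(.5984,.0272,.043,10.13)"
```

```text
clock: 31.2
ee_pos: [0.5977, 0.0272, 0.046]
tool_rot: [0.996, 0.088, 0.0, -0.001]
contact_force: [-0.3, 0.1, 5.4]
grip_width: 0.192
gripper_force: 30.0
t 31.2 pos [0.5977 0.0272 0.046 ] yaw 10.11 tilt [ 0.     0.001 -1.   ] F [-0.3  0.1  5.4] grip 30.0 17.7 q6 1.24
units [0.03 0.01 0.12] rz -0.02
own [ 0.0114 -0.0018] F own [-0.3  0.1]
```

The handle is home again, at the same reading as before the pull. I'll release, lift clear and verify.

```bash
python3 -m creep '[{"gripper":20,"dx":0,"dy":0,"dz":0,"rx":0,"ry":0,"rz":0},{"gripper":28,"dx":0,"dy":0,"dz":0,"rx":0,"ry":0,"rz":0},{"gripper":44,"dx":0,"dy":0,"dz":0,"rx":0,"ry":0,"rz":0},{"gripper":44,"dx":0,"dy":0,"dz":0,"rx":0,"ry":0,"rz":0},{"gripper":44,"dx":0,"dy":0,"dz":-0.4,"rx":0,"ry":0,"rz":0},{"gripper":44,"dx":0,"dy":0,"dz":-0.8,"rx":0,"ry":0,"rz":0},{"gripper":44,"dx":0,"dy":0,"dz":-1,"rx":0,"ry":0,"rz":0},{"gripper":44,"dx":0,"dy":0,"dz":-1,"rx":0,"ry":0,"rz":0},{"gripper":44,"dx":0,"dy":0.8,"dz":-1,"rx":0,"ry":0,"rz":0},{"gripper":44,"dx":0,"dy":0,"dz":0,"rx":0,"ry":0,"rz":0},{"gripper":44,"dx":0,"dy":0,"dz":0,"rx":0,"ry":0,"rz":0}]'
python3 - <<'E'
from bench import imaging
import cv2
b=imaging.read_camera("side")["image"]; g=b.mean(2)
print(g[244:258,300].round().astype(int),g[262:280,298].round().astype(int))
cv2.imwrite("pics/f.png",cv2.resize(b[110:300,200:400,::-1],None,fx=3,fy=3,interpolation=cv2.INTER_CUBIC))
E
```

```text
clock: 32.58
ee_pos: [0.6007, 0.0069, 0.1503]
tool_rot: [0.996, 0.088, -0.0, -0.0]
contact_force: [-0.2, -0.4, -1.4]
grip_width: 0.48
gripper_force: 0.0
[132 135 135 132 121  85  65  63  58  47  47  43  45  45] [ 43  45  45  49  51  48  55  86 114 117 117 116 120 121 122 121 119 123]
```

View pics/f.png

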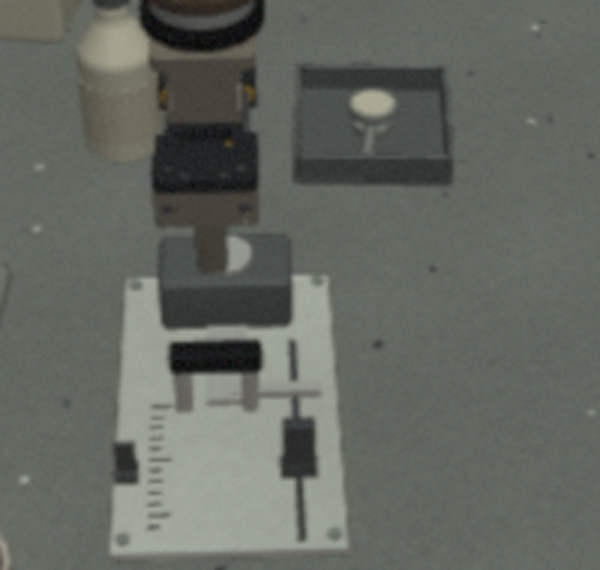

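The handle is home at (215,355), the rider was left at (298,445) with its edge pixels unchanged since the hold, and the chestpiece is upright in the tray at (372,103). The tool is clear of everything.

```bash
python3 -c "
from bench import workorder
print(workorder.sign_off())"
```

```text
the job is handed in; nothing more can be done
None
```

I handed the job in with the chestpiece upright in the plain tray, the handle eased home after a hold of over 2 s at the flag, and the rider left within about 1 mm of the flag by camera (no verdict was returned); I viewed 11 pictures, one over the limit of 10.

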